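Empty the laser cutter's catch tray into the tote and hold the tote up

ROBOT

A 6-joint arm with a two-finger parallel gripper is mounted at the origin on the work surface. World frame = base frame: x ahead of the robot, y to its left, z up, the work surface at z = 0. Lengths are in m, angles in rad, forces in N, time in s.
With the tool pointing down it reaches from about 0.375 to 0.975 m from the base axis. Payload 3.8 kg.
Tool frame: the origin (TCP) lies midway between the tips of the shut fingers; the grasp point (between the pads) lies 19 mm behind it (env.grip_point_offset is the distance from the TCP to the grasp point, in m); z points along the fingers, y is the line along which they close (so a half turn about z gives the same grasp; the last joint's range is limited). The gripper opens to 88 mm and grips with 3 to 60 N. Pads are 18 mm wide; open, the fingers measure 123 mm over their backs; the gripper's body (75 mm by 187 mm) begins 45 mm behind the grasp point.
Start: joints at [1.068, 0.264, 1.604, -0, 1.274, -0.037], TCP at [0.303, 0.603, 0.205] pointing down, gripper open.
Joint ranges: [-2.63, 2.63], [-0.94, 2.18], [0.31, 2.57], [-1.31, 4.45], [0, 2.66], [-2.55, 2.55]. Speed limits (rad/s): [2.57, 2.57, 3.14, 3.14, 3.14, 3.14].

INTERFACE

Orientations are given as a rotation vector (axis times angle).
In Python, from bench import env gives the robot as it stands. The module is installed in compiled form; this text tells all that it offers.
- The arm moves only by the tool drive_tool, never from a script. Its argument "steps" is a list of rows, each a list of 2 entries, a list of its own where there are three numbers: the shift along the world's x, y, z in m, then the turn about the world's z in degrees. In form: [[[x, y, z], turn], ...]. A call has 1 to 10 rows; each row is the pose to reach, as a shift and turn from the pose commanded when the call began; what a row does not reach only later rows make up. A row lasts 1/8 s, in which the tool goes at most 62.5 mm and 10.7 degrees, less where a joint would pass 70% of its speed; a pose out of reach is approached as far as the arm can. A call with a gripper value outside its range is refused whole. "jaw" is the finger opening in m, from 0 to 0.0881, set as the call begins (left out, the last holds). The fingers move at their own pace and stop on an object; "grip_force" is the grip in N (left out, the last holds). Time passes only in rows, so rows that repeat a pose let the fingers close. It gives the time, the measured TCP pose, the force, the opening and the grip force at its end, in the units of the state.
- env.sense(): the state, without advancing time (a new reading comes with each control period).
- env.read_camera(name): name is "scene" or "top"; returns a dict with "img" (480x640x3 uint8, red, green, blue), "fx", "fy", "cx", "cy" (pixels), "k1" (the pictures are not rectified: a ray, as slopes to the right and down, at radius r is drawn at 1 + k1 r^2 times it, then the intrinsics apply), "extrinsics" (4x4, takes a point from world to camera coordinates). Camera axes: x right, y up, looking along -z (the intrinsics and any distortion apply to the point x, -y, -z); pixel columns grow to the right and rows downward; lengths in m; the calibration is good to about 2 mm. A picture is of the moment at which its call begins. There is no depth.
- env.close_job(): hands the job in; it is judged then, once.
The state is a dict: "time_s": time; "joints": joint angles; "joint_velocities": joint speeds; "joint_torque": joint torques, N m; "position": TCP position; "eef_rot": TCP orientation; "ft_force": force on the tool from outside, world axes, zero at the start; "wrist_torque": the same for the moment, N m; "grip_width": finger opening in m; "finger_force": force on a finger pad.
Only numpy, scipy, OpenCV 4.12 (cv2) and the standard library are available. Lean on these libraries where they do the work, as an engineer would, in place of code of your own. Each camera call takes 0.05 s, during which the arm holds its last target. There are 200 camera calls.

TASK

Collect the two finished plywood parts, the wheel and the display stand, from the laser cutter's catch tray into the tote, one on each side of its carrying bar so that it balances, and leave the flat offcut in the tray and the other things on the desk where they are. Only then take the tote by its carrying bar, lift it about 10 cm clear of the desk, always keeping it upright, and hold it steady and level in the air. Finish while still holding it up: do not put it down or let go.

Things in the scene. Friction and masses are not known exactly. Their poses are not given: they have to be found in the camera images.
- wheel_center (a point): Loose plywood model wheel (50 g): a flat spoked wheel 64 mm across and 12 mm thick, lying flat, with a round upright hub 26 mm in diameter in its middle that stands 50 mm high over all. This point is the centre, on the axis, 25 mm above its underside; z is the axis. It lies in the catch tray at the start.
- stand_center (a point): Loose plywood display stand (50 g), an upside-down T: a base 66 x 46 mm, 8 mm thick, with an upright panel in the middle, 46 mm long (along x), 12 mm thick (along y), its top 50 mm above the underside. This point is the centre, 25 mm above the underside; z up. It lies in the catch tray at the start.
- tote: Loose open plywood tote (about 0.45 kg), 240 (x) x 190 (y) mm, walls and floor 6 mm thick, walls 40 mm high. A divider 8 mm thick and 40 mm high along y under the carrying bar splits it into two bays, each 110 (x) x 178 (y) mm inside, with centres at x = +59 and -59 mm. At the two ends of the divider, uprights 30 (x) x 6 mm, 115 mm high, carry a straight bar along y. Origin: centre of the underside; z up.
- tote_handle (a point): The middle of the tote's carrying bar, which is rigidly fixed to the tote: 104 mm above the tote's underside; the bar runs along the tote's y, 190 mm long, 12 mm wide and 22 mm high (93 to 115 mm above the underside). Axes as the tote's.
- tray: Catch tray of the laser cutter, dark sheet steel, open, fixed to the desk: 260 (x) x 200 (y) mm, walls 4 mm thick and 25 mm high, floor 4 mm thick. Origin: centre of the underside; z up.
- offcut: Flat plywood offcut in the tray, 6 mm thick, a strip 90 x 14 mm with two short stubs; waste that stays in the tray. Origin: underside, middle of the strip, which runs along x.
- glue: White plastic bottle with a red cap, 52 mm in diameter, 120 mm high, standing on the desk. Origin: centre of its underside. Not part of the job.
- coasters: Stack of round plywood coasters, 70 mm in diameter, 24 mm high. Origin: centre of the underside. Not part of the job.
There are look-alikes about, which are no part of the job. What is shaped like the part that bears wheel_center but grey is not meant.

How it is judged:
By the outcome, as a careful person would: the job done as asked, in the order asked, and still so for the second after the job is handed in, while the arm keeps its last pose, push and grip.
It also fails if it takes over 72 s, if anything falls off the work surface, if the arm or the gripper's body presses on something with over 40 N, if the wrist force passes 120 N, or if a joint passes its speed limit or range.

## Working session

There is one attempt and no reset: what is moved stays moved. The work goes in short steps, Python scripts to look and compute and a tool call to move; the robot and the scene stay as the last step left them, time stands still between calls to the robot, and variables do not carry over. Pictures are saved under pics/ and viewed, at most 10 in all, crops included, and the job is handed in when it is done.

Besides the shell and the picture viewer there is one more tool, called after ">>>" as a command line: name --argument value ..., lists and objects as JSON in quotes. drive_tool: Moves the arm, as the interface text tells. Its arguments: {"type":"object","properties":{"steps":{"type":"array"},"jaw":{"type":"number"},"grip_force":{"type":"number"}},"required":["steps"]}

```bash
mkdir -p pics; cat > h.py <<'E'
import numpy as np, cv2
from bench import env
def cam(n):
    c=env.read_camera(n); return c
def ray(c,u,v):
    a=np.array([(u-c['cx'])/c['fx'],(v-c['cy'])/c['fy']]); b=a.copy()
    for _ in range(20): b=a/(1+c['k1']*(b@b))
    E=np.array(c['extrinsics']); R=E[:3,:3]; t=E[:3,3]
    return -R.T@t, R.T@np.array([b[0],-b[1],-1.])
def onz(c,u,v,z):
    o,d=ray(c,u,v); return o+d*(z-o[2])/d[2]
def proj(c,p):
    E=np.array(c['extrinsics']); q=E[:3,:3]@np.array(p)+E[:3,3]
    b=np.array([q[0],-q[1]])/-q[2]; b=b*(1+c['k1']*(b@b))
    return b[0]*c['fx']+c['cx'],b[1]*c['fy']+c['cy']
E
python3 - <<'E'
from h import *
for n in('top','scene'):
    c=cam(n); cv2.imwrite(f'pics/{n}0.png',c['img'][:,:,::-1]); E=np.array(c['extrinsics']); print(n,c['fx'],c['cx'],c['cy'],c['k1'],-E[:3,:3].T@E[:3,3]); print(E.round(2))
s=env.sense();print(s['eef_rot'],s['ft_force'],s['time_s'])
E
```

```text
top 503.408143136687 316.54212436673475 224.84723532422885 -0.03076710689001172 [ 0.43632059 -0.03988887  0.91377982]
[[-0.02 -1.   -0.04  0.  ]
 [ 0.99 -0.03  0.14 -0.56]
 [-0.15 -0.04  0.99 -0.84]
 [ 0.    0.    0.    1.  ]]
scene 538.9620029431585 310.66484489120523 248.9472253102319 -0.1186743618788129 [0.95946132 0.21304996 0.8878268 ]
[[-0.52  0.86 -0.    0.32]
 [-0.75 -0.45  0.49  0.38]
 [ 0.42  0.26  0.87 -1.23]
 [ 0.    0.    0.    1.  ]]
[-0.72496151 -3.05623762  0.00318032] [-1.18780433  0.15421633  0.45459137] 0.1
```

View pics/top0.png

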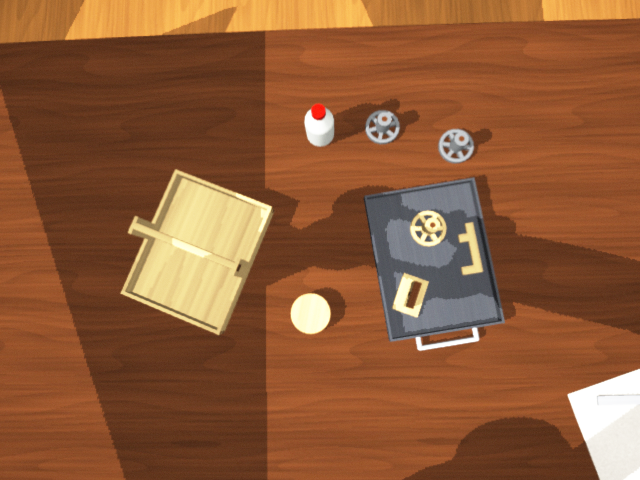

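View pics/scene0.png

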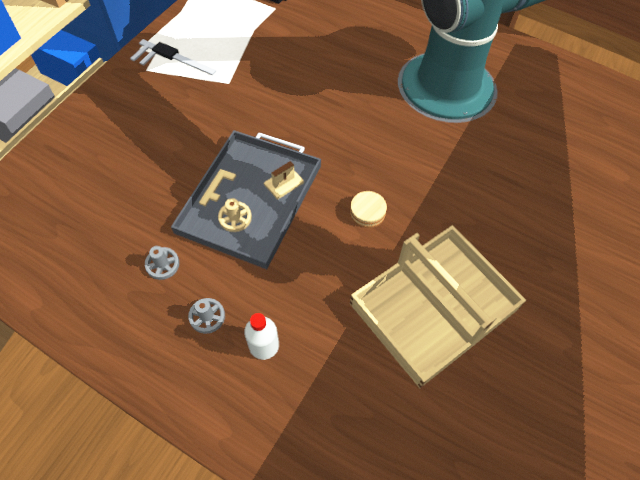

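The top view shows the tote at (197,252), bar from (135,228) to (240,268), tray (435,260) with the plywood wheel (429,229), stand (410,295) and offcut (472,250). The glue bottle is at (319,125) and the coasters at (311,313).

Wheel candidates in the top view are plywood (429,229), grey (383,126) and grey (457,145). The one meant is (429,229), because it is plywood-coloured and lies in the tray.

```bash
python3 - <<'E'
from h import *
a=cv2.imread('pics/top0.png');b=cv2.imread('pics/scene0.png')
A=cv2.resize(a[200:330,370:500],(400,400),interpolation=cv2.INTER_CUBIC)
B=cv2.resize(b[130:265,180:315],(400,400),interpolation=cv2.INTER_CUBIC)
cv2.imwrite('pics/crop1.png',np.hstack([A,B]))
A=cv2.resize(a[160:345,110:285],(400,423),interpolation=cv2.INTER_CUBIC)
B=cv2.resize(b[220:390,345:530],(400,368),interpolation=cv2.INTER_CUBIC)
C=np.zeros((423,800,3),np.uint8);C[:,:400]=A;C[:368,400:]=B
cv2.imwrite('pics/crop2.png',C)
E
```

```text
(no output)
```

View pics/crop1.png

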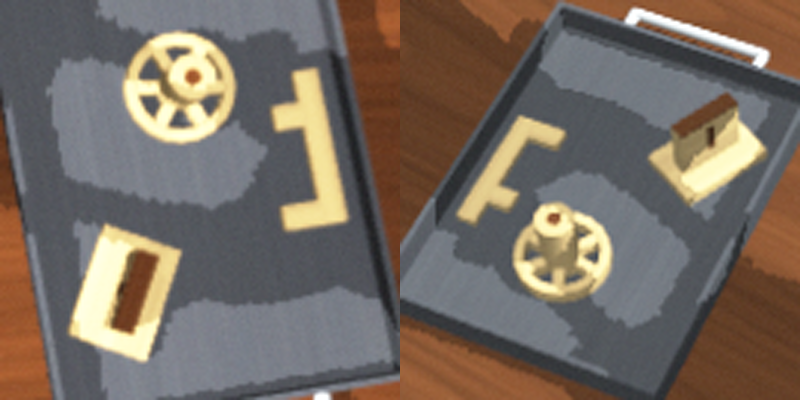

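View pics/crop2.png

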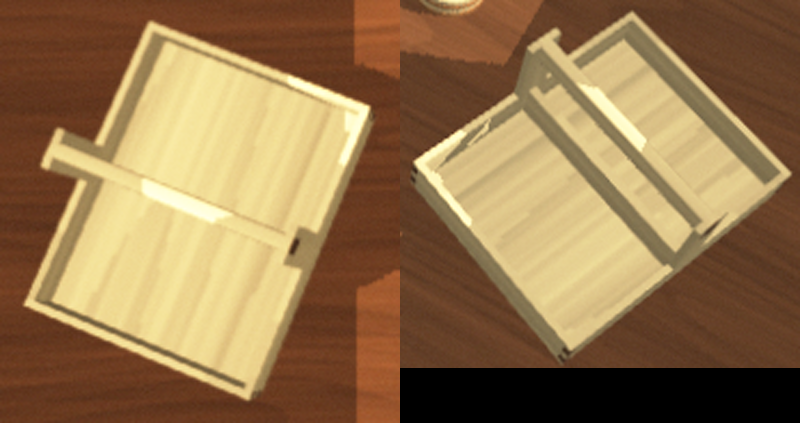

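The crops confirm the plywood wheel (top ≈428,228, hub ≈433,225; scene hub ≈232,203). The stand has a brown top edge (top ≈413,294; scene ≈283,169). The tote's rim corners and bar are clear in both views.

```bash
python3 - <<'E'
from h import *
np.set_printoptions(precision=4,suppress=True)
T=cam('top');S=cam('scene')
def brown(c,x0,x1,y0,y1,z):
    im=c['img'][y0:y1,x0:x1]; h=cv2.cvtColor(im,cv2.COLOR_RGB2HSV)
    m=((h[...,0]<14)&(h[...,1]>90)&(h[...,2]>50)).astype(np.uint8)
    n,l,st,ce=cv2.connectedComponentsWithStats(m); 
    if n<2: print('none');return
    i=1+np.argmax(st[1:,4]); v,u=np.nonzero(l==i); u=u+x0;v=v+y0
    P=np.array([onz(c,a,b,z)[:2] for a,b in zip(u,v)])
    r=cv2.minAreaRect((P*1000).astype(np.float32)); w,V=np.linalg.eigh(np.cov(P.T)); d=V[:,1]
    print('n',len(u),'mean',P.mean(0),'rect',r,'ang',np.degrees(np.arctan2(d[1],d[0]))%180)
print('stand');brown(T,400,425,278,312,.054);brown(S,268,300,158,185,.054)
print('hub');brown(T,428,437,220,230,.054);brown(S,225,238,197,209,.054)
# rim of wheel
im=T['img'][205:255,405:452];h=cv2.cvtColor(im,cv2.COLOR_RGB2HSV)
m=((h[...,1]>70)&(h[...,2]>110)&(h[...,0]>12)&(h[...,0]<35)).astype(np.uint8)
k=max(cv2.findContours(m,cv2.RETR_EXTERNAL,2)[0],key=cv2.contourArea)[:,0]+[405,205]
P=np.array([onz(T,a,b,.016)[:2] for a,b in k]);print('rim',cv2.minEnclosingCircle((P*1000).astype(np.float32)))
# tote
cor=[(150,22),(370,106),(252,400),(25,302)]
Q=np.array([onz(T,110+x*.4375,160+y*.4375,.04)[:2] for x,y in cor]);print('tote',Q,Q.mean(0),np.linalg.norm(np.roll(Q,-1,0)-Q,axis=1))
d=np.diff(Q,axis=0,append=Q[:1]);print(np.degrees(np.arctan2(d[:,1],d[:,0])))
cor=[(412,165),(633,10),(790,174),(563,362)]
Q=np.array([onz(S,345+(x-400)*.4625,220+y*.4625,.04)[:2] for x,y in cor]);print('toteS',Q,Q.mean(0),np.linalg.norm(np.roll(Q,-1,0)-Q,axis=1))
d=np.diff(Q,axis=0,append=Q[:1]);print(np.degrees(np.arctan2(d[:,1],d[:,0])))
# bar top quad (top cam)
Q=np.array([onz(T,110+x*.4375,160+y*.4375,.115)[:2] for x,y in [(62,130),(42,165),(293,265),(302,228)]]);print('bar',Q,Q.mean(0))
Q=np.array([onz(T,u,v,.025)[:2] for u,v in [(366,196),(474,179),(503,321),(390,339)]]);print('tray',Q,Q.mean(0))
for n,u,v,z in [('glue',318,112,.12),('coast',311,313,.024)]:print(n,onz(T,u,v,z))
s=env.sense();print(s['joints'],s['position'],s['eef_rot'],s['grip_width'])
E
```

```text
stand
n 174 mean [ 0.4404 -0.1696] rect ((440.67864990234375, -168.67445373535156), (13.066240310668945, 43.421546936035156), 67.41043090820312) ang 158.59330076776783
n 102 mean [ 0.4369 -0.1709] rect ((437.05889892578125, -170.93450927734375), (11.129944801330566, 42.1761474609375), 68.58069610595703) ang 158.63624219126706
hub
n 14 mean [ 0.558  -0.2075] rect ((557.9417114257812, -207.8671417236328), (5.117520332336426, 5.292993545532227), 86.94963836669922) ang 159.63167139632375
n 9 mean [ 0.5546 -0.2088] rect ((554.2764892578125, -208.69825744628906), (4.504740238189697, 5.643334865570068), 30.722349166870117) ang 155.35116555469688
rim ((557.3294067382812, -207.02603149414062), 32.818668365478516)
tote [[0.6723 0.2446]
 [0.5998 0.0701]
 [0.3778 0.161 ]
 [0.4543 0.3379]] [0.526  0.2034] [0.189  0.2399 0.1927 0.2372]
[-112.5661  157.7193   66.628   -23.1719]
toteS [[0.6003 0.072 ]
 [0.3751 0.1651]
 [0.4514 0.3387]
 [0.6822 0.2453]] [0.5273 0.2053] [0.2437 0.1896 0.249  0.1917]
[ 157.5312   66.289   -22.039  -115.2677]
bar [[0.5746 0.2826]
 [0.5496 0.2964]
 [0.4747 0.1154]
 [0.5004 0.1091]] [0.5248 0.2009]
tray [[ 0.6168 -0.0978]
 [ 0.6425 -0.2921]
 [ 0.3911 -0.3256]
 [ 0.3649 -0.1304]] [ 0.5038 -0.2115]
glue [ 0.7411 -0.0176  0.12  ]
coast [0.4118 0.005  0.024 ]
[ 1.0681  0.2645  1.6049  0.      1.2737 -0.0369] [0.3029 0.6027 0.204 ] [-0.7249 -3.0564  0.0022] 0.08837481737676232
```

>>> drive_tool --steps '[[[0.253, -0.811, 0], 4], [[0.253, -0.811, 0], 4], [[0.253, -0.811, 0], 4], [[0.253, -0.811, 0], 4], [[0.253, -0.811, 0], 4], [[0.253, -0.811, 0], 4], [[0.253, -0.811, 0], 4], [[0.253, -0.811, 0], 4], [[0.253, -0.811, 0], 4], [[0.253, -0.811, 0], 4]]' --jaw 0.05 --grip_force 20

```text
time_s: 1.45
position: [0.4895, 0.0045, 0.205]
eef_rot: [0.618, 3.079, 0.001]
ft_force: [1.3, -0.1, 0.7]
grip_width: 0.0499
finger_force: 0.0
```

>>> drive_tool --steps '[[[0.0665, -0.2125, 0], 0], [[0.0665, -0.2125, 0], 0], [[0.0665, -0.2125, 0], 0], [[0.0665, -0.2125, 0], 0], [[0.0665, -0.2125, -0.06], 0], [[0.0665, -0.2125, -0.09], 0], [[0.0665, -0.2125, -0.09], 0], [[0.0665, -0.2125, -0.09], 0]]'

```text
time_s: 2.45
position: [0.5567, -0.2063, 0.1162]
eef_rot: [0.617, 3.079, -0.001]
ft_force: [-0.3, 0.3, 0.4]
grip_width: 0.0498
finger_force: 0.0
```

```bash
python3 - <<'E'
from h import *
s=env.sense();print(s['position'],s['eef_rot'],s['ft_force'])
c=cam('scene');cv2.imwrite('pics/s1.png',cv2.resize(c['img'][90:290,130:350,::-1],(660,600),interpolation=cv2.INTER_CUBIC))
p=s['position'];print([(np.array(proj(c,(p[0],p[1],z)))-[130,90])*3 for z in (p[2],.054)])
E
```

```text
[ 0.5567219  -0.20630229  0.11617984] [ 6.17305478e-01  3.07853373e+00 -5.44142903e-04] [-0.27897929  0.2793359   0.4049211 ]
[array([291.63372224, 284.46887507]), array([305.3630983 , 343.43462916])]
```

View pics/s1.png

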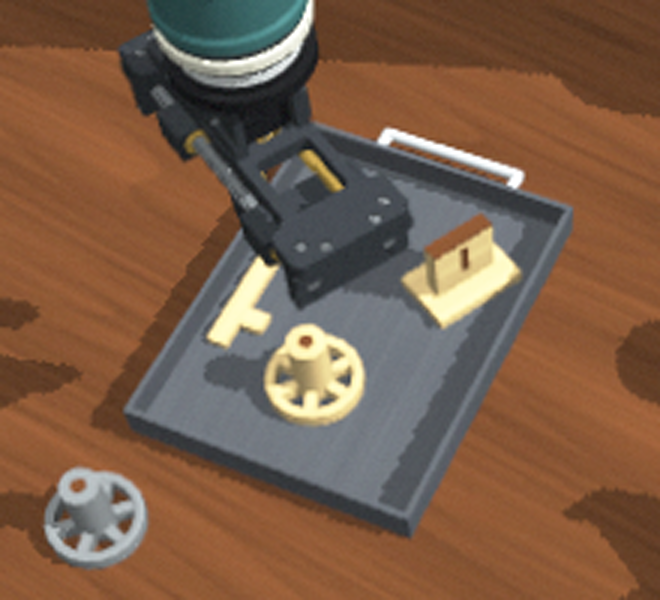

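Scene crop: the hub (307,342) sits where predicted under the gripper (305,343), and the stand and offcut are untouched. Now I descend and grip.

>>> drive_tool --steps '[[[0, -0.001, -0.04], 0], [[0, -0.001, -0.075], 0], [[0, -0.001, -0.094], 0], [[0, -0.001, -0.094], 0], [[0, -0.001, -0.094], 0]]'

```text
time_s: 3.12
position: [0.5574, -0.2076, 0.0227]
eef_rot: [0.617, 3.077, -0.001]
ft_force: [-0.1, -0.3, 0.6]
grip_width: 0.0501
finger_force: 0.0
```

>>> drive_tool --steps '[[[0, 0, 0], 0], [[0, 0, 0], 0], [[0, 0, 0], 0], [[0, 0, 0], 0], [[0, 0, 0], 0], [[0, 0, 0], 0]]' --jaw 0.0 --grip_force 20

```text
time_s: 3.88
position: [0.5557, -0.2071, 0.0207]
eef_rot: [-0.618, -3.08, -0.0]
ft_force: [-0.7, 0.2, -0.4]
grip_width: 0.0007
finger_force: 0.0
```

```bash
python3 - <<'E'
from h import *
s=env.sense();p=s['position'];print(p)
t=cam('top');c=cam('scene')
A=cv2.resize(c['img'][90:290,130:350,::-1],(440,400),interpolation=cv2.INTER_CUBIC)
B=cv2.resize(t['img'][170:350,330:510,::-1],(360,360),interpolation=cv2.INTER_CUBIC)
C=np.zeros((400,800,3),np.uint8);C[:,:440]=A;C[:360,440:]=B
for q in ((p[0],p[1],.054),(p[0],p[1],.016)):
    u=(np.array(proj(c,q))-[130,90])*2;v=(np.array(proj(t,q))-[330,170])*2+[440,0]
    print(u,v)
cv2.imwrite('pics/s2.png',C)
E
```

```text
[ 0.55572196 -0.20705606  0.02072457]
[203.53651612 227.84805125] [644.18989471 111.6116619 ]
[208.6874832  249.91553594] [636.21300197 117.66495406]
```

View pics/s2.png

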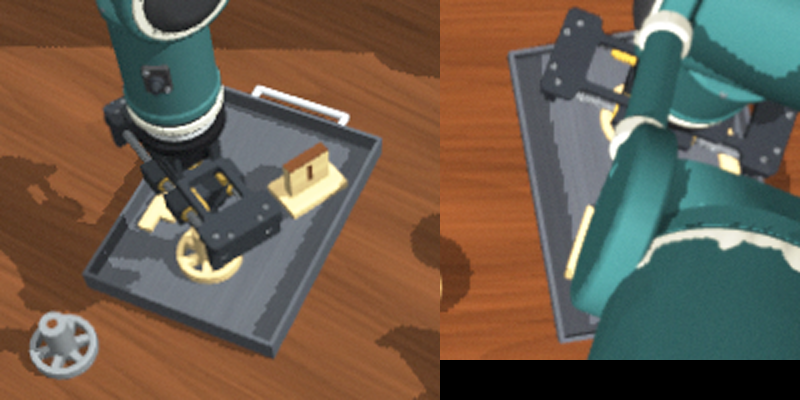

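The scene crop shows the wheel rim still centred at (209,250), right under the TCP, yet the jaw reads shut. I'll lift and check where the fingertips really are.

>>> drive_tool --steps '[[[0, 0, 0.04], 0], [[0, 0, 0.09], 0], [[0, 0, 0.14], 0], [[0, 0, 0.18], 0], [[0, 0, 0.18], 0], [[0, 0, 0.18], 0]]'

```text
time_s: 4.72
position: [0.5552, -0.2068, 0.1997]
eef_rot: [-0.618, -3.079, -0.0]
ft_force: [-0.5, 0.0, 0.2]
grip_width: 0.0006
finger_force: 0.0
```

```bash
python3 - <<'E'
from h import *
s=env.sense();p=s['position'];print(p,s['grip_width'],s['finger_force'],s['ft_force'])
t=cam('top');c=cam('scene')
A=cv2.resize(c['img'][60:290,110:330,::-1],(440,460),interpolation=cv2.INTER_CUBIC)
B=cv2.resize(t['img'][170:350,330:510,::-1],(360,360),interpolation=cv2.INTER_CUBIC)
C=np.zeros((460,800,3),np.uint8);C[:,:440]=A;C[:360,440:]=B
for q in (p,p+np.array([0,0,.019]),(.5565,-.2075,.054)):
    u=(np.array(proj(c,q))-[110,60])*2;v=(np.array(proj(t,q))-[330,170])*2+[440,0]
    print(u,v)
cv2.imwrite('pics/s3.png',C)
E
```

```text
[ 0.55521094 -0.20679501  0.1997425 ] 0.0006292763444919798 0.0 [-0.53911276  0.02275626  0.15225594]
[221.09861702 187.96453846] [682.15986423  83.25142022]
[217.6522623  172.91062894] [688.30019144  78.59961044]
[242.66904437 288.24147534] [644.66099896 110.70006888]
```

View pics/s3.png

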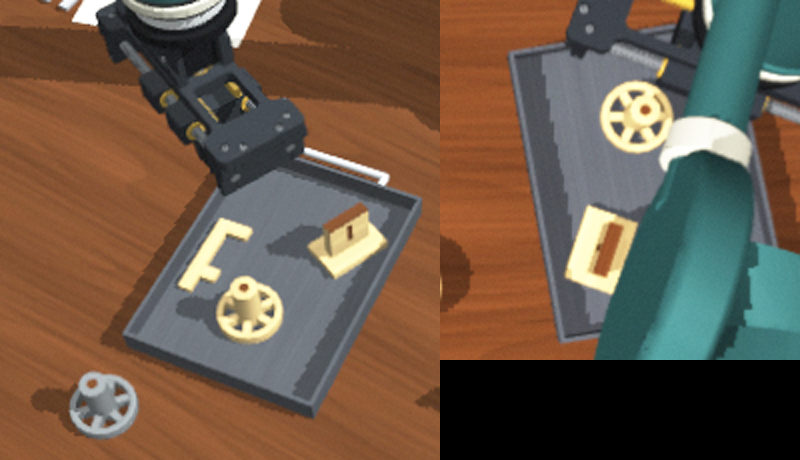

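Crop: the wheel (scene 250,312) and stand are unmoved, the jaw is empty, and the gripper's end block bottom corner is at crop (222,187). I'll compare that with where the gripper's body should project.

```bash
python3 - <<'E'
from h import *
from scipy.optimize import least_squares
s=env.sense();p=s['position'];print(s['joints'],s['eef_rot'])
t=cam('top');c=cam('scene')
a=np.radians(67.3);Y=np.array([np.cos(a),np.sin(a),0]);X=np.array([np.sin(a),-np.cos(a),0])
for z in(.064,.1):
  for sy in(1,-1):
    for sx in(1,-1):
      q=p+Y*.0935*sy+X*.0375*sx+[0,0,z]
      print(z,sy,sx,((np.array(proj(c,q))-[110,60])*2).round(),((np.array(proj(t,q))-[330,170])*2+[440,0]).round())
# same block corner seen at two known tool poses: s2 (crop 130,90) and s3
p2=np.array([.5557,-.2071,.0207]);u2=np.array([210,263])/2+[130,90];u3=np.array([222,188])/2+[110,60]
f=lambda d:np.r_[np.array(proj(c,p2+d))-u2,np.array(proj(c,p+d))-u3]
r=least_squares(f,[0,0,.06]);print('corner rel TCP',r.x,r.cost,'along Y,X',r.x@Y,r.x@X)
E
```

```text
[-3.98587271e-01  1.14450770e-01  1.79219052e+00 -1.32185911e-05
  1.23892025e+00 -1.57341966e+00] [-6.17151198e-01 -3.07640857e+00 -1.22152692e-03]
0.064 1 1 [232. 237.] [588. -33.]
0.064 1 -1 [318. 189.] [549.  70.]
0.064 -1 1 [111.  87.] [859.  66.]
0.064 -1 -1 [191.  47.] [822. 173.]
0.1 1 1 [225. 206.] [596. -50.]
0.1 1 -1 [315. 157.] [554.  59.]
0.1 -1 1 [100.  54.] [882.  55.]
0.1 -1 -1 [184.  13.] [844. 169.]
corner rel TCP [0.05626491 0.05748294 0.09573086] 0.13979342032200628 along Y,X 0.07474317000970324 0.029723505833686423
```

>>> drive_tool --steps '[[[0, 0, 0], -10], [[0, 0, 0], -20], [[0, 0, 0], -30], [[0, 0, 0], -40], [[0, 0, 0], -50], [[0, 0, 0], -60], [[0, 0, 0], -70], [[0, 0, 0], -80], [[0, 0, 0], -90], [[0, 0, 0], -100]]' --jaw 0.05

```text
time_s: 6.18
position: [0.5551, -0.2068, 0.1993]
eef_rot: [-2.759, -1.498, 0.002]
ft_force: [0.6, 1.6, -0.2]
grip_width: 0.0501
finger_force: 0.0
```

>>> drive_tool --steps '[[[0, 0, -0.05], -5], [[0, 0, -0.08], -10], [[0, 0, -0.08], -10], [[0, 0, -0.08], -10]]'

```text
time_s: 6.68
position: [0.5562, -0.2072, 0.1213]
eef_rot: [2.876, 1.263, 0.0]
ft_force: [-0.3, 0.1, 0.8]
grip_width: 0.0502
finger_force: 0.0
```

```bash
python3 - <<'E'
from h import *
s=env.sense();p=s['position'];print(p,s['eef_rot'])
c=cam('scene')
x0,y0=130,60;A=cv2.resize(c['img'][y0:y0+190,x0:x0+240,::-1],(720,570),interpolation=cv2.INTER_CUBIC)
R=cv2.Rodrigues(np.array(s['eef_rot']))[0]
for d in ([0,0,0],[0,.025,0],[0,-.025,0],[0,0,-.064]):
    print(d,((np.array(proj(c,p+R@np.array(d)))-[x0,y0])*3).round())
cv2.imwrite('pics/s4.png',A)
E
```

```text
[ 0.55621281 -0.20723488  0.12130938] [2.87645682e+00 1.26251970e+00 3.79823215e-04]
[0, 0, 0] [290. 368.]
[0, 0.025, 0] [248. 378.]
[0, -0.025, 0] [331. 358.]
[0, 0, -0.064] [274. 299.]
```

View pics/s4.png

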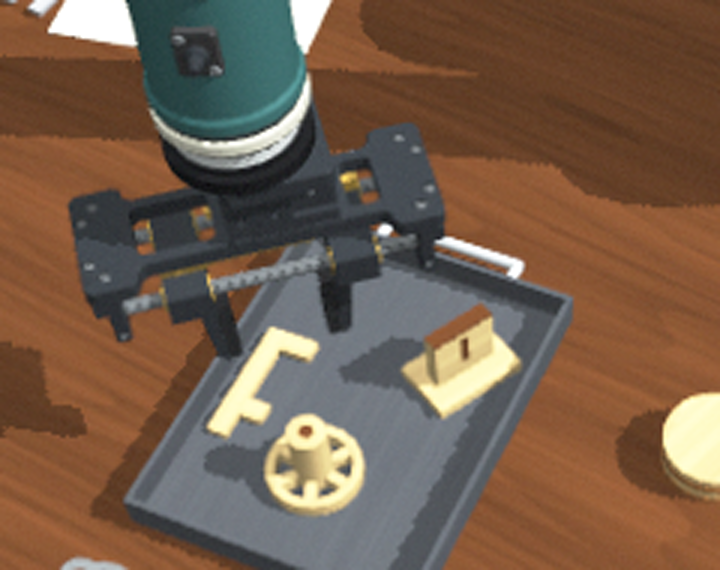

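Crop: the inner fingertip faces are at about (240,352) and (325,328), midpoint (283,340), but the reported TCP projects to (290,368). So the fingertips really sit roughly 26–32 mm higher than the reported TCP. That matches the fingers closing just above the hub, so I'll go lower in small checked steps.

>>> drive_tool --steps '[[[0.001, -0.001, -0.05], 0], [[0.001, -0.001, -0.09], 0], [[0.001, -0.001, -0.1], 0], [[0.001, -0.001, -0.106], 0], [[0.001, -0.001, -0.109], 0], [[0.001, -0.001, -0.109], 0]]'

```text
time_s: 7.48
position: [0.5579, -0.2085, 0.0132]
eef_rot: [2.876, 1.26, 0.003]
ft_force: [-0.5, -0.1, -0.0]
grip_width: 0.0502
finger_force: 0.0
```

>>> drive_tool --steps '[[[0, 0, -0.004], 0], [[0, 0, -0.008], 0], [[0, 0, -0.011], 0], [[0, 0, -0.011], 0]]'

```text
time_s: 7.98
position: [0.5564, -0.2079, 0.0003]
eef_rot: [-2.877, -1.26, 0.001]
ft_force: [1.2, -0.3, -0.7]
grip_width: 0.0499
finger_force: 0.0
```

Reported z is 0 with no contact, which confirms the offset. I'll go 4 mm further and close.

>>> drive_tool --steps '[[[0, 0, -0.004], 0], [[0, 0, -0.004], 0]]'

```text
time_s: 8.22
position: [0.5564, -0.2079, -0.0037]
eef_rot: [-2.877, -1.26, 0.001]
ft_force: [-0.3, 0.3, 0.8]
grip_width: 0.0498
finger_force: 0.0
```

>>> drive_tool --steps '[[[0, 0, 0], 0], [[0, 0, 0], 0], [[0, 0, 0], 0], [[0, 0, 0], 0], [[0, 0, 0], 0]]' --jaw 0.0 --grip_force 20

```text
time_s: 8.85
position: [0.5569, -0.2081, -0.0031]
eef_rot: [2.878, 1.26, 0.0]
ft_force: [0.7, 0.6, 1.2]
grip_width: 0.0252
finger_force: 20.0
```

Gripped at 25 mm with 20 N. Lifting now, then over to the far (+x) bay of the tote.

>>> drive_tool --steps '[[[0, 0, 0.03], 0], [[0, 0, 0.08], 0], [[0, 0, 0.14], 5], [[0, 0, 0.19], 10], [[0, 0, 0.19], 20], [[0.003, 0.04, 0.19], 30], [[0.006, 0.08, 0.19], 40], [[0.009, 0.13, 0.19], 50], [[0.012, 0.18, 0.19], 60], [[0.016, 0.23, 0.19], 70]]'

```text
time_s: 10.1
position: [0.5725, 0.0234, 0.1867]
eef_rot: [-1.627, -2.688, 0.0]
ft_force: [0.1, -0.4, -0.3]
grip_width: 0.0255
finger_force: 20.0
```

>>> drive_tool --steps '[[[0.004, 0.05, 0], 10], [[0.008, 0.1, 0], 20], [[0.0125, 0.156, 0], 30], [[0.0125, 0.156, 0], 40], [[0.0125, 0.156, 0], 40], [[0.0125, 0.156, 0], 40]]'

```text
time_s: 10.85
position: [0.5851, 0.1774, 0.1866]
eef_rot: [-0.623, -3.079, 0.0]
ft_force: [-0.0, -0.2, -0.4]
grip_width: 0.0255
finger_force: 20.0
```

```bash
python3 - <<'E'
from h import *
s=env.sense();p=s['position'];R=cv2.Rodrigues(np.array(s['eef_rot']))[0];print(p,np.degrees(np.arctan2(R[1,1],R[0,1])),s['grip_width'],s['finger_force'],s['joints'])
E
```

```text
[0.5851127  0.17744283 0.18659039] 67.11647291420196 0.025525468171175476 20.000107856467366 [ 2.53769021e-01  1.57201919e-01  1.76596360e+00 -9.97239603e-05
  1.21886383e+00 -9.17599968e-01]
```

>>> drive_tool --steps '[[[0, 0, -0.05], 0], [[0, 0, -0.1], 0], [[0, 0, -0.14], 0], [[0, 0, -0.17], 0], [[0, 0, -0.18], 0], [[0, 0, -0.186], 0], [[0, 0, -0.186], 0], [[0, 0, -0.186], 0]]'

```text
time_s: 11.85
position: [0.5866, 0.1782, 0.0023]
eef_rot: [0.618, 3.078, 0.002]
ft_force: [-0.5, -0.7, -1.0]
grip_width: 0.0255
finger_force: 20.0
```

>>> drive_tool --steps '[[[0, 0, 0], 0], [[0, 0, 0], 0], [[0, 0, 0], 0], [[0, 0, 0.02], 0], [[0, 0, 0.06], 0], [[0, 0, 0.12], 0], [[0, 0, 0.17], 0], [[0, 0, 0.17], 0]]' --jaw 0.045

```text
time_s: 12.85
position: [0.5896, 0.1791, 0.1788]
eef_rot: [0.616, 3.069, 0.009]
ft_force: [0.8, -0.4, -0.5]
grip_width: 0.0447
finger_force: 0.0
```

>>> drive_tool --steps '[[[-0.146, -0.348, 0], 1.4], [[-0.146, -0.348, 0], 1.4], [[-0.146, -0.348, 0], 1.4], [[-0.146, -0.348, 0], 1.4], [[-0.146, -0.348, 0], 1.4], [[-0.146, -0.348, 0], 1.4], [[-0.146, -0.348, 0], 1.4], [[-0.146, -0.348, 0], 1.4], [[-0.146, -0.348, 0], 1.4], [[-0.146, -0.348, 0], 1.4]]' --jaw 0.036

```text
time_s: 14.1
position: [0.4398, -0.1687, 0.1707]
eef_rot: [-0.576, -3.088, -0.0]
ft_force: [0.3, 0.3, -0.7]
grip_width: 0.0364
finger_force: 0.0
```

```bash
python3 - <<'E'
from h import *
s=env.sense();p=s['position'];R=cv2.Rodrigues(np.array(s['eef_rot']))[0];print(p,np.degrees(np.arctan2(R[1,1],R[0,1])),s['grip_width'],s['joints'])
c=cam('scene');t=cam('top')
# wheel in tote + stand brown top again, from scene
im=c['img'];h=cv2.cvtColor(im,cv2.COLOR_RGB2HSV)
A=cv2.resize(t['img'][130:345,110:290,::-1],(450,537));B=cv2.resize(im[140:260,220:340,::-1],(340,340))
C=np.zeros((537,790,3),np.uint8);C[:,:450]=A;C[:340,450:]=B;cv2.imwrite('pics/s5.png',C)
E
```

```text
[ 0.43980306 -0.16868061  0.17065904] 68.86117864511377 0.03641774057358727 [-4.19248612e-01 -1.03245493e-01  2.06343595e+00  1.74651189e-04
  1.18176314e+00 -1.62116921e+00]
```

View pics/s5.png

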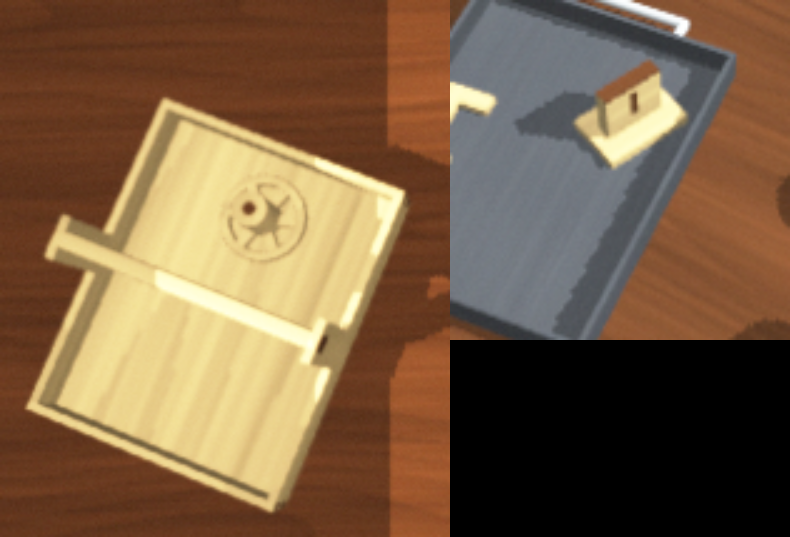

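The wheel stands flat in the far bay (crop 262,217), the tote is unmoved, and the stand is still in place. Now for the stand.

>>> drive_tool --steps '[[[-0.001, -0.001, -0.05], 0], [[-0.001, -0.001, -0.1], 0], [[-0.001, -0.001, -0.14], 0], [[-0.001, -0.001, -0.165], 0], [[-0.001, -0.001, -0.174], 0], [[-0.001, -0.001, -0.174], 0], [[-0.001, -0.001, -0.174], 0]]'

```text
time_s: 15.08
position: [0.4396, -0.1715, -0.0019]
eef_rot: [0.579, 3.085, -0.001]
ft_force: [0.6, -0.9, -0.5]
grip_width: 0.0357
finger_force: 0.0
```

>>> drive_tool --steps '[[[0, 0, 0], 0], [[0, 0, 0], 0], [[0, 0, 0], 0], [[0, 0, 0], 0], [[0, 0, 0], 0]]' --jaw 0.0

```text
time_s: 15.7
position: [0.4387, -0.1713, -0.0027]
eef_rot: [0.58, 3.087, -0.0]
ft_force: [-1.2, 0.1, 4.6]
grip_width: 0.0122
finger_force: 20.0
```

>>> drive_tool --steps '[[[0, 0, 0.03], 0], [[0, 0, 0.08], 0], [[0, 0, 0.14], 0], [[0, 0, 0.19], 0], [[0.028, 0.399, 0.19], -1.4], [[0.028, 0.399, 0.19], -1.4], [[0.028, 0.399, 0.19], -1.4], [[0.028, 0.399, 0.19], -1.4], [[0.028, 0.399, 0.19], -1.4], [[0.028, 0.399, 0.19], -1.4]]'

```text
time_s: 16.95
position: [0.4641, 0.205, 0.1864]
eef_rot: [0.617, 3.08, -0.001]
ft_force: [0.9, 0.8, -0.7]
grip_width: 0.0117
finger_force: 20.0
```

>>> drive_tool --steps '[[[0.003, 0.023, 0], 0], [[0.003, 0.023, 0], 0], [[0.003, 0.023, -0.05], 0], [[0.003, 0.023, -0.1], 0], [[0.003, 0.023, -0.14], 0], [[0.003, 0.023, -0.17], 0], [[0.003, 0.023, -0.18], 0], [[0.003, 0.023, -0.1855], 0], [[0.003, 0.023, -0.1855], 0], [[0.003, 0.023, -0.1855], 0]]'

```text
time_s: 18.2
position: [0.4688, 0.2264, 0.0026]
eef_rot: [0.618, 3.078, 0.002]
ft_force: [0.5, 0.2, -0.6]
grip_width: 0.0121
finger_force: 20.0
```

>>> drive_tool --steps '[[[0, 0, 0], 0], [[0, 0, 0], 0], [[0, 0, 0], 0], [[0, 0, 0.02], 0], [[0, 0, 0.06], 0], [[0, 0, 0.12], 0], [[0, 0, 0.18], 0], [[0, 0, 0.22], 0], [[0, 0, 0.22], 0]]' --jaw 0.036

```text
time_s: 19.32
position: [0.4702, 0.2272, 0.2261]
eef_rot: [0.616, 3.073, 0.008]
ft_force: [0.1, -0.3, -0.6]
grip_width: 0.0361
finger_force: 0.0
```

>>> drive_tool --steps '[[[0, -0.06, 0], -10], [[0, -0.12, 0], -20], [[0, -0.17, 0], -30], [[0, -0.22, 0], -40], [[0, -0.26, 0], -50], [[0, -0.3, 0], -60], [[0, -0.3, 0], -70], [[0, -0.3, 0], -80], [[0, -0.3, 0], -90], [[0, -0.3, 0], -90]]' --jaw 0.06

```text
time_s: 20.58
position: [0.4664, -0.0738, 0.2194]
eef_rot: [-2.612, -1.742, 0.003]
ft_force: [0.6, 0.5, -0.4]
grip_width: 0.0601
finger_force: 0.0
```

```bash
python3 - <<'E'
from h import *
s=env.sense();p=s['position'];R=cv2.Rodrigues(np.array(s['eef_rot']))[0];print(p,np.degrees(np.arctan2(R[1,1],R[0,1])),s['grip_width'],s['joints'])
c=cam('scene');t=cam('top')
A=cv2.resize(t['img'][140:345,110:285,::-1],None,fx=2.4,fy=2.4,interpolation=cv2.INTER_CUBIC);B=cv2.resize(c['img'][215:395,345:530,::-1],None,fx=2,fy=2)
C=np.zeros((492,790,3),np.uint8);C[:,:420]=A;C[:360,420:]=B;cv2.imwrite('pics/s6.png',C)
E
```

```text
[ 0.46642472 -0.07380645  0.21940231] -22.587200827402576 0.06013431268340819 [-2.09700930e-01 -1.34569023e-01  1.99970088e+00  1.34831050e-05
  1.27961964e+00  1.84515322e-01]
```

View pics/s6.png

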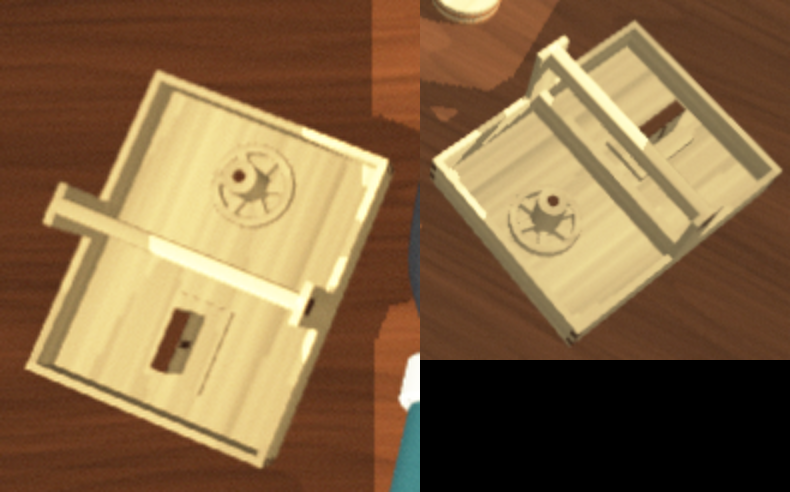

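Both parts stand upright, one in each bay: the wheel at (253,184) and the stand at (180,342) in the top crop. The tote's corners are unmoved. Next I go over the bar's middle.

>>> drive_tool --steps '[[[0.0595, 0.277, 0], 0], [[0.0595, 0.277, 0], 0], [[0.0595, 0.277, 0], 0], [[0.0595, 0.277, 0], 0], [[0.0595, 0.277, 0], 0], [[0.0595, 0.277, 0], 0], [[0.0595, 0.277, 0], 0], [[0.0595, 0.277, -0.05], 0], [[0.0595, 0.277, -0.09], 0], [[0.0595, 0.277, -0.09], 0]]'

```text
time_s: 21.92
position: [0.5236, 0.2003, 0.1276]
eef_rot: [-2.615, -1.738, 0.013]
ft_force: [-0.4, -1.3, -0.0]
grip_width: 0.0599
finger_force: 0.0
```

>>> drive_tool --steps '[[[0, 0, -0.03], 0], [[0, 0, -0.055], 0], [[0, 0, -0.07], 0], [[0, 0, -0.075], 0], [[0, 0, -0.075], 0], [[0, 0, -0.075], 0]]'

```text
time_s: 22.68
position: [0.528, 0.2033, 0.0576]
eef_rot: [2.615, 1.741, 0.003]
ft_force: [-0.3, 0.3, -0.8]
grip_width: 0.06
finger_force: 0.0
```

>>> drive_tool --steps '[[[0, 0, -0.002], 0], [[0, 0, -0.002], 0], [[0, 0, -0.002], 0], [[0, 0, -0.002], 0], [[0, 0, -0.002], 0], [[0, 0, -0.002], 0], [[0, 0, -0.002], 0]]' --jaw 0.0 --grip_force 10

```text
time_s: 23.55
position: [0.5263, 0.2032, 0.0542]
eef_rot: [-2.614, -1.741, 0.002]
ft_force: [-4.2, 1.5, 2.8]
grip_width: 0.0115
finger_force: 10.0
```

>>> drive_tool --steps '[[[0, 0, 0], 0], [[0, 0, 0], 0], [[0, 0, 0], 0]]' --grip_force 50

```text
time_s: 23.92
position: [0.527, 0.203, 0.0542]
eef_rot: [-2.615, -1.741, 0.0]
ft_force: [-4.1, 0.1, 2.0]
grip_width: 0.0113
finger_force: 50.0
```

Holding the bar. I'll lift slowly to 10 cm.

>>> drive_tool --steps '[[[0, 0, 0.003], 0], [[0, 0, 0.008], 0], [[0, 0, 0.016], 0], [[0, 0, 0.026], 0], [[0, 0, 0.038], 0], [[0, 0, 0.05], 0], [[0, 0, 0.062], 0], [[0, 0, 0.074], 0], [[0, 0, 0.085], 0], [[0, 0, 0.093], 0]]'

```text
time_s: 25.18
position: [0.5273, 0.2031, 0.1482]
eef_rot: [2.615, 1.741, 0.001]
ft_force: [0.4, 0.3, -6.8]
grip_width: 0.0115
finger_force: 50.0
```

>>> drive_tool --steps '[[[0, 0, 0.005], 0], [[0, 0, 0.008], 0], [[0, 0, 0.01], 0], [[0, 0, 0.01], 0], [[0, 0, 0.01], 0], [[0, 0, 0.01], 0], [[0, 0, 0.01], 0], [[0, 0, 0.01], 0], [[0, 0, 0.01], 0], [[0, 0, 0.01], 0]]'

```text
time_s: 26.42
position: [0.527, 0.203, 0.1573]
eef_rot: [-2.615, -1.741, 0.0]
ft_force: [-0.1, 0.1, -6.1]
grip_width: 0.0116
finger_force: 50.0
```

```bash
python3 - <<'E'
from h import *
import time
s=env.sense();print(s['position'],s['eef_rot'],s['ft_force'],s['wrist_torque'],s['grip_width'],np.abs(s['joint_velocities']).max(),s['time_s'])
# rim outline in scene/top: light-coloured tote mask, quadrilateral corners vs expected for level tote raised 0.1
for n in('scene','top'):
    c=cam(n);cv2.imwrite(f'pics/end_{n}.png',c['img'][:,:,::-1])
    a=np.radians(-22.7);X=np.array([np.cos(a),np.sin(a)]);Y=np.array([-X[1],X[0]])
    for sx,sy in((1,1),(1,-1),(-1,-1),(-1,1)):
        q=np.array([.527,.203])+X*.12*sx+Y*.095*sy
        e=np.array(proj(c,(*q,.14)));print(n,sx,sy,'expect',e.round(1))
    h=cv2.cvtColor(c['img'],cv2.COLOR_RGB2HSV);m=((h[...,0]>17)&(h[...,0]<36)&(h[...,2]>60)&(h[...,1]>40)).astype(np.uint8)
    k=cv2.findContours(m,cv2.RETR_EXTERNAL,2)[0];k=sorted(k,key=cv2.contourArea)[-3:]
    k=[x for x in k if cv2.contourArea(x)>500]
    for x in k: print(n,cv2.contourArea(x),cv2.approxPolyDP(cv2.convexHull(x),4,True)[:,0].tolist())
E
```

```text
[0.52704797 0.20302102 0.15729716] [-2.61497640e+00 -1.74111633e+00  3.29234175e-06] [-0.07693745  0.1126208  -6.11158137] [-0.03188297  0.0951253   0.04108631] 0.011559557026978964 0.001284378703147069 26.425
scene 1 1 expect [434.5 364.4]
scene 1 -1 expect [352.6 269.4]
scene -1 -1 expect [462.9 194.7]
scene -1 1 expect [545.4 275.1]
scene 1440.0 [[106, 61], [0, 160], [0, 139], [26, 72], [34, 65]]
scene 2981.0 [[88, 1], [84, 10], [0, 80], [2, 0]]
scene 14004.0 [[458, 199], [509, 237], [546, 275], [429, 369], [352, 279], [354, 268], [426, 199]]
top 1 1 expect [156.3 152.8]
top 1 -1 expect [264.5 194.1]
top -1 -1 expect [204.9 338.5]
top -1 1 expect [ 94.6 292.1]
top 1049.5 [[281, 1], [278, 28], [227, 30], [238, 7], [252, 0]]
top 1295.5 [[226, 0], [226, 7], [156, 31], [164, 0]]
top 11060.5 [[156, 151], [263, 192], [264, 204], [205, 336], [130, 306]]
```

The rim corners in both views match a level tote raised about 0.10 m to within about 2 px. The load is about 6 N and the arm is still, so I'm handing the job in.

```bash
python3 -c "
from bench import env
print(env.close_job())"
```

```text
the job is handed in; nothing more can be done
None
```

I handed the job in at about 26 s: the wheel and the stand are upright in opposite bays, and the arm is holding the tote level by its bar about 10 cm above the desk.

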